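# Clear and pop open the wide touch-latch compartment

### The job

A small white carton was left lying on the wide flush lid of the stock unit on the packing bench. Without picking it up, push it along the top, off the lid, until it lies flat against the raised metal stop at the end of the unit; then press the front edge of the wide lid down on its round metal touch plate so that the catch lets go and the spring lifts the lid ajar, and move away leaving it so. Keep the two narrow lids of the other unit shut, do not lift or tip the carton, and leave everything else where it is.

Things in the scene. Friction and masses are not known exactly. Their poses are not given: they have to be found in the camera images.
- wide_unit: fixed low white bench unit with one wide lid: 220 mm deep (x), 400 mm wide (y), deck 100 mm above the bench. Origin: centre of its underside; x from its front (robot side) to its back, y along its width to the end with the stop. The grey lid is flush (top 1 to 2 mm above the deck), covers x -101 to +79, y -190 to +22 mm, hinged at the back (x +75). From y +24 to +185 mm: plain white fixed deck
- end_stop (a point): foot of the stop's inner face, at its middle (deck height, y = +185 mm of the unit); axes as the unit's. The stop is a metal rail 15 mm thick and 30 mm high above the deck, along the unit's whole depth; the carton belongs on the plain deck against it
- carton_center (a point): centre of the loose white carton lying on the wide lid: 100 mm (its x) by 60 mm (its y) by 40 mm high, 100 to 220 g. It starts turned up to 0.3 rad from the unit's axes. It belongs with its long 100 mm side flat against the stop, on the plain deck
- wide_lid (a joint): angle of the wide lid (rad), grows as the lid opens: 0 shut, about 0.30 when sprung ajar, slightly negative (to -0.034) when pressed in. A touch catch holds it shut against its spring: pressing the plate down 5 mm (some 7 N) releases it, and once let go the front edge rises about 50 mm in half a second. It then stays ajar
- wide_lid_plate (a point): centre of the top of the round steel touch plate, 24 mm across, on the wide lid, 21 mm behind the middle of its front edge; moves with the lid
- narrow_unit: the fixed neighbouring white unit, 220 mm deep, 200 mm wide, 100 mm high, with two narrow lids (84 mm wide each) of the same make; origin at the centre of its underside, axes as those of the wide unit. It may stand left or right of the wide unit
- narrow_lid_a (a joint): angle of the narrow lid at the narrow unit's +y side, reads like the wide lid's
- narrow_lid_b (a joint): angle of the narrow lid at the narrow unit's -y side, reads like the wide lid's
- tape_roll: loose ring of brown tape, 68 mm across, 24 mm high, lying on one narrow lid; origin under its centre
- mug: loose blue mug on the bench, 76 mm across, 90 mm high; origin under its centre
- scanner: loose black hand scanner on the bench, about 110 x 45 x 32 mm; origin under the centre of its larger part
- stapler: loose stapler on the bench, 130 x 32 x 44 mm; origin under its centre
- tin: loose small round metal tin, 44 mm across, 30 mm high, standing on the other narrow lid; origin under its centre
Things that resemble listed ones, but are neither listed nor needed, are in the scene too. Leave any orange, pink or red look-alike of the part that bears carton_center alone.

How it is judged:
By the outcome, as a careful person would: the job done as asked, in the order asked, and still so for the second after the job is handed in, with the robot touching nothing.
It also fails if it takes over 45 s, if anything falls off the work surface, if the arm or the gripper's body presses on something with over 40 N, if the wrist force passes 120 N, or if a joint passes its speed limit or range.

### The arm

A 7-joint arm with a two-finger parallel gripper is mounted at the origin on the work surface. World frame = base frame: x ahead of the robot, y to its left, z up, the work surface at z = 0. Lengths are in m, angles in degrees, forces in N, time in s.
With the tool pointing down it reaches from about 0.35 to 0.775 m from the base axis. Payload 3.1 kg.
Tool frame: the origin (TCP) lies at the very end of the fingers, on their centre line; the grasp point (between the pads) lies 19 mm behind it; z points along the fingers, y is the line along which they close (so a half turn about z gives the same grasp; the last joint's range is limited). The gripper opens to 85 mm and grips with 20 to 120 N. Pads are 22 mm wide; open, the fingers measure 114 mm over their backs; the gripper's body (76 mm by 85 mm) begins 54 mm behind the grasp point. The pads swing forward as they close: fully open they stand 13 mm farther back than shut.
Start: joints at [-70.227, 17.813, 0.802, 86.603, -0.252, 75.585, -1.558], TCP at [0.207, 0.509, 0.231] pointing down, gripper open.
Joint ranges: [-154.91, 154.91], [-16.99, 109.72], [-72.82, 74.43], [7.12, 147.25], [-82.49, 262.49], [11.32, 116.49], [-174.64, 174.64]. Speed limits (degrees/s): [159.86, 159.86, 180, 180, 180, 180, 180].

### API

Orientations are given as [roll, pitch, yaw] about the fixed x, y, z axes, in that order (R = Rz(yaw) Ry(pitch) Rx(roll)).
In Python, from plant import state, capture, camera_model, finish_job gives the robot as it stands.
- The arm moves only by the tool move_arm, never from a script. Its argument "moves" is a list of rows, each a list of 7 numbers: the opening, from 0 (shut) to 1 (fully open), then the shift along the world's x, y, z normalised to -1 to 1, where 1 is 0.15 m, then the turn, a rotation vector about the world's x, y, z normalised to -1 to 1, where 1 is 2 rad. A call has 1 to 10 rows; each row shifts and turns the commanded pose from where the row before left it; what a row does not reach is not made up. A row lasts 1/12 s, in which the tool goes at most 41.7 mm and 7.16 degrees, less where a joint would pass 70% of its speed; a pose out of reach is approached as far as the arm can. A call with a number of a shift or a turn outside -1 to 1 is refused whole. A call with a gripper value outside its range is refused whole. The fingers move at their own pace and stop on an object; "newtons" is the grip in N (left out, the last holds). Time passes only in rows, so rows that do not move let the fingers close. It gives the time, the measured TCP pose, the force, the opening and the grip force at its end, in the units of the state.
- state(): the state, without advancing time (a new reading comes with each control period).
- capture(name): name is "side" or "top" or "wrist"; returns the picture (480x640x3 uint8, red, green, blue); there is no depth.
- camera_model(name): a dict with "fx", "fy", "cx", "cy" (pixels), "rvec" (rotation vector, rad) and "tvec" (3), from world to camera coordinates, as OpenCV has them; the wrist camera has in their place "tool_from_camera" (4x4, takes a point from camera to tool coordinates, whose origin is the TCP and whose axes are the flange's). Camera axes: x right, y down, z forward; pixel columns grow to the right and rows downward; lengths in m; the calibration is good to about 2 mm. A picture is of the moment at which its call begins: read the wrist's pose just before it. camera_model takes no time and is no camera call.
- finish_job(): hands the job in; it is judged then, once.
The state is a dict: "time": time; "joint_pos": joint angles; "joint_vel": joint speeds; "effort": joint torques, N m; "position": TCP position; "tool_rot": TCP orientation; "ft_force": force on the tool from outside, world axes, zero at the start; "moment": the same for the moment, N m; "width": finger opening in m; "grasp_force": force on a finger pad.
Only numpy, scipy, OpenCV 4.12 (cv2) and the standard library are available. Lean on these libraries where they do the work, as an engineer would, in place of code of your own. Each camera call takes 0.05 s, during which the arm holds its last target. There are 200 camera calls.

## Working session

There is one attempt and no reset: what is moved stays moved. The work goes in short steps, Python scripts to look and compute and a tool call to move; the robot and the scene stay as the last step left them, time stands still between calls to the robot, and variables do not carry over. Pictures are saved under pics/ and viewed, at most 10 in all, crops included, and the job is handed in when it is done.

Besides the shell and the picture viewer there is one more tool, called after "Call:" by a JSON object that holds its "api" and its "payload", one argument or row to a line. move_arm: Moves the arm, as the interface text tells. Scaled input: -1 to 1 covers 0.15 m each way for a shift and 2 rad each way for a turn. Its arguments: {"type":"object","properties":{"moves":{"type":"array","items":{"type":"array","items":{"type":"number"}}},"newtons":{"type":"number"}},"required":["moves"]}

```bash
mkdir -p pics
cat > h.py <<'E'
import numpy as np, cv2
from plant import state, capture, camera_model, finish_job
def save(n,f):
    im=capture(n); cv2.imwrite('pics/'+f,im[:,:,::-1]); return im
def ray(n,uv,z):
    m=camera_model(n); R=cv2.Rodrigues(np.array(m['rvec'],float))[0]; t=np.array(m['tvec']).ravel()
    uv=np.atleast_2d(uv).astype(float)
    d=np.c_[(uv[:,0]-m['cx'])/m['fx'],(uv[:,1]-m['cy'])/m['fy'],np.ones(len(uv))]@R
    c=-R.T@t
    return c+d*((z-c[2])/d[:,2])[:,None]
E
python3 - <<'E'
from h import *
for n in('top','side'): save(n,n+'0.png')
print(state())
for n in('top','side'):
    m=camera_model(n);print(m)
E
```

```text
{'time': 0.1, 'joint_pos': array([-70.22771413,  17.85649427,   0.80154078,  86.68334939,
        -0.25386316,  75.58624801,  -1.55968132]), 'joint_vel': array([-0.02626244, -0.0657973 , -0.05688163, -0.26452048, -0.01017216,
       -0.10933077,  0.02316242]), 'effort': array([ 1.06992124e-03, -3.80856550e+01,  1.46754719e-01, -2.31245846e+01,
        1.22518968e-02,  8.05277989e-03, -1.91694903e-05]), 'position': array([0.20719346, 0.50875706, 0.2303195 ]), 'tool_rot': array([-1.79875728e+02,  3.42139921e-03,  1.57841377e+02]), 'ft_force': array([ 0.00624848, -0.02042851,  0.12291693]), 'moment': array([ 0.01360126, -0.0211322 , -0.0112992 ]), 'grasp_force': 0.0, 'width': 0.08552994238699503}
{'fx': 477.0439175571226, 'fy': 477.0439175571226, 'cx': 316.84668340509245, 'cy': 235.83156888284734, 'rvec': array([ 2.17361936, -2.16434105,  0.15153147]), 'tvec': array([-0.04544654,  0.56118583,  1.28826247])}
{'fx': 469.0907661412841, 'fy': 469.0907661412841, 'cx': 317.4409780645924, 'cy': 237.67040839067212, 'rvec': array([ 0.56008838, -2.78495924,  1.03559109]), 'tvec': array([0.48765053, 0.24641449, 1.00191004])}
```

View pics/top0.png

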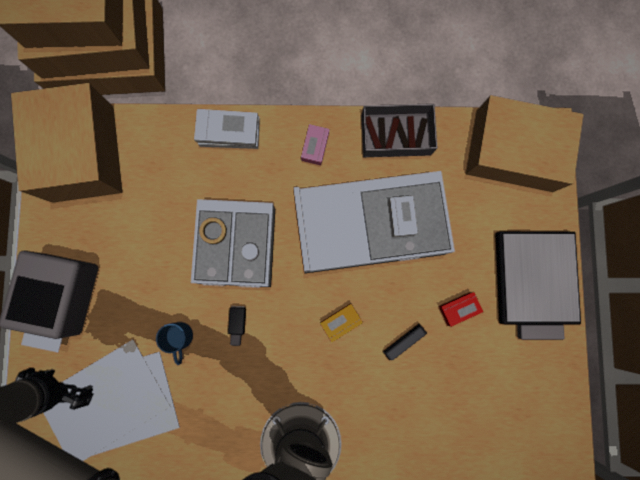

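View pics/side0.png

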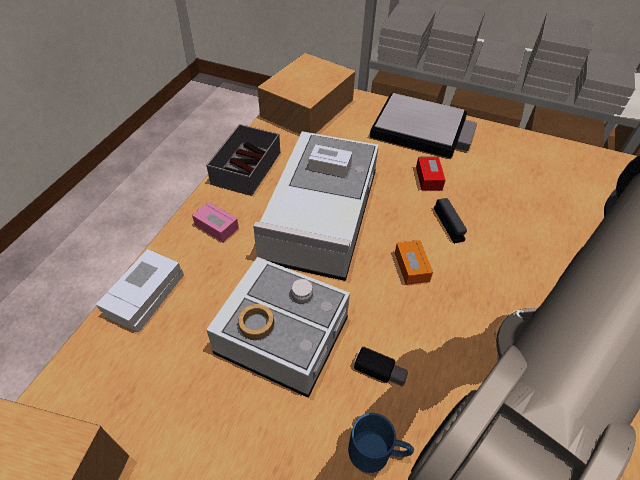

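The top view shows the wide unit at px (295–455, 172–270), with its stop at the left end (~x 300), the carton at about (403, 215) and the plate near (411, 246). The narrow unit is on the left at (193–273, 198–287).

Run:
```python
from h import *
im=cv2.imread('pics/top0.png')
c=im[160:280,285:465]; cv2.imwrite('pics/c0.png',cv2.resize(c,None,fx=4.4,fy=4.4,interpolation=cv2.INTER_CUBIC))
```

```text
(no output)
```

View pics/c0.png

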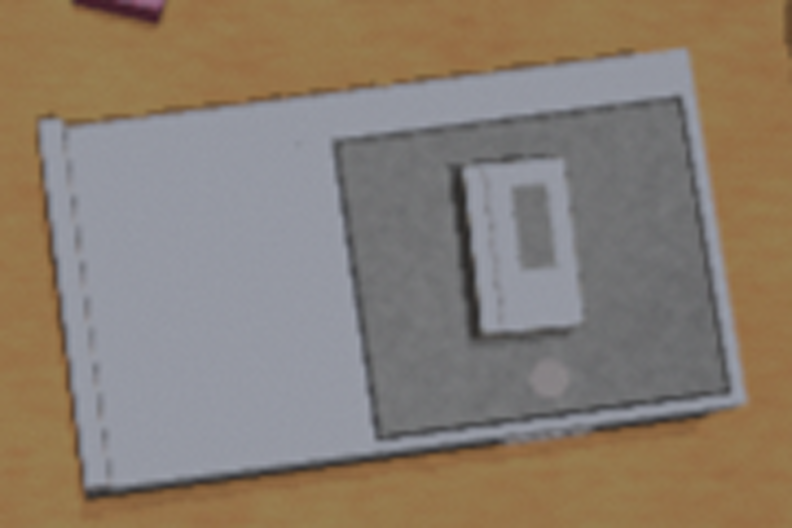

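```bash
cat >> h.py <<'E'
def g(p): return np.array(p)/4.4+np.array([285,160])-0.4
L=ray('top',g([(335,142),(378,438),(730,391),(683,97)]),0.1015)[:,:2]   # bl fl fr br
ang=np.mean([np.arctan2(*(L[0]-L[3])[[1,0]]),np.arctan2(*(L[1]-L[2])[[1,0]])])-np.pi/2
ux=np.array([np.cos(ang),np.sin(ang)]);uy=np.array([-ux[1],ux[0]])
O=L.mean(0)-ux*(-.011)-uy*(-.084)
def W(x,y): return O+ux*x+uy*y
def U(p): d=np.asarray(p)[...,:2]-O; return np.stack([d@ux,d@uy],-1)
E
python3 - <<'E'
from h import *
np.set_printoptions(precision=4,suppress=True)
print('edges',[np.linalg.norm(L[i]-L[i-1]) for i in range(4)],'yaw',np.degrees(ang),'O',O)
print('lid U',U(L))
C=ray('top',g([(464,163),(482,335),(581,325),(563,157)]),0.1415)[:,:2]
print('carton',U(C),U(C.mean(0)),C.mean(0),[np.linalg.norm(C[i]-C[i-1]) for i in range(4)])
print('plate',U(ray('top',g([(550,378)]),.1015)),'exp',[-.08,-.084],W(-.08,-.084))
print('stop top inner',U(ray('top',g([(66,125),(108,488)]),.13)),'outer',U(ray('top',g([(40,118),(86,490)]),.13)))
print('stop',W(0,.185))
# project checks in side
m=camera_model('side')
P=np.array([[*W(-.101,-.19),.1015],[*W(.079,.022),.1015],[*W(-.11,.185),.13],[*W(.11,.2),.13],[*C.mean(0),.1415]])
print(cv2.projectPoints(P,m['rvec'],m['tvec'],np.array([[m['fx'],0,m['cx']],[0,m['fy'],m['cy']],[0,0,1]]),None)[0].reshape(-1,2))
E
python3 - <<'E'
import cv2
im=cv2.imread('pics/side0.png')
cv2.imwrite('pics/c1.png',cv2.resize(im[120:285,240:400],None,fx=3.6,fy=3.6,interpolation=cv2.INTER_CUBIC))
E
```

```text
edges [np.float64(0.21466488474383633), np.float64(0.18096730706912997), np.float64(0.21369541945338807), np.float64(0.18118378904621582)] yaw 7.8676909805512505 O [ 0.5962 -0.1918]
lid U [[ 0.0795  0.0228]
 [-0.1015  0.0234]
 [-0.1016 -0.1903]
 [ 0.0796 -0.1918]]
carton [[ 0.0493 -0.0448]
 [-0.0524 -0.0398]
 [-0.0542 -0.0979]
 [ 0.0453 -0.1031]] [-0.003  -0.0714] [ 0.6031 -0.2629] [np.float64(0.058477999881869296), np.float64(0.101866040381147), np.float64(0.058165686905283225), np.float64(0.09965946287911909)]
plate [[-0.0796 -0.0842]] exp [-0.08, -0.084] [ 0.5285 -0.2859]
stop top inner [[ 0.1046  0.1832]
 [-0.1109  0.1869]] outer [[ 0.1108  0.1979]
 [-0.1104  0.1997]]
stop [ 0.5709 -0.0085]
[[374.474  146.1719]
 [289.2469 185.1784]
 [350.273  240.8393]
 [252.6682 225.8739]
 [330.2214 155.3384]]
```

View pics/c1.png

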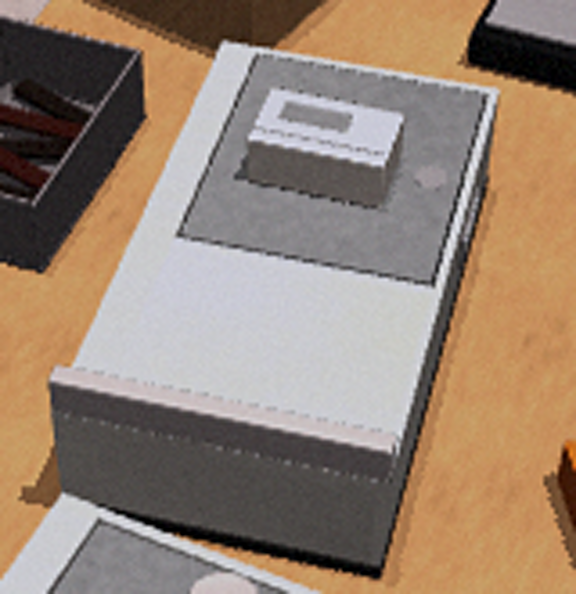

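Both views agree with the model: unit yaw is 7.9°, lid edges are within 2 mm, and the plate lands where expected. The carton is turned about -3° relative to the unit. I'll move behind the carton with the fingers spread along its long side.

Call:
{"api": "move_arm", "payload": {
  "moves": [
    [0.7,0.0965,-0.2,0,0,0,-0.0524],
    [0.7,0.0965,-0.2,0,0,0,-0.0524],
    [0.7,0.0965,-0.2,0,0,0,-0.0524],
    [0.7,0.0965,-0.2,0,0,0,-0.0524],
    [0.7,0.0965,-0.2,0,0,0,-0.0524],
    [0.7,0.0965,-0.2,0,0,0,-0.0524],
    [0.7,0.0965,-0.2,0,0,0,-0.0524],
    [0.7,0.0965,-0.2,0,0,0,-0.0524],
    [0.7,0.0965,-0.2,0,0,0,-0.0524],
    [0.7,0.0965,-0.2,0,0,0,-0.0524]
  ]
}}

```text
time: 0.93
position: [0.3523, 0.2076, 0.231]
tool_rot: [-180.0, 0.0, 97.5]
ft_force: [0.9, -0.3, -0.5]
width: 0.0599
grasp_force: 0.0
```

Call:
{"api": "move_arm", "payload": {
  "moves": [
    [0.7,0.0965,-0.2,0,0,0,0],
    [0.7,0.0965,-0.2,0,0,0,0],
    [0.7,0.0965,-0.2,0,0,0,0],
    [0.7,0.0965,-0.2,0,0,0,0],
    [0.7,0.0965,-0.2,0,0,0,0],
    [0.7,0.0965,-0.2,0,0,0,0],
    [0.7,0.0965,-0.2,0,0,0,0],
    [0.7,0.0965,-0.2,0,0,0,0],
    [0.7,0.0965,-0.2,0,0,0,0],
    [0.7,0.0965,-0.2,0,0,0,0]
  ]
}}

```text
time: 1.77
position: [0.4971, -0.0918, 0.2309]
tool_rot: [-180.0, -0.0, 97.8]
ft_force: [0.7, -0.1, 0.5]
width: 0.06
grasp_force: 0.0
```

Call:
{"api": "move_arm", "payload": {
  "moves": [
    [0.7,0.0965,-0.2,0,0,0,0],
    [0.7,0.0965,-0.2,0,0,0,0],
    [0.7,0.0965,-0.2,0,0,0,0],
    [0.7,0.0965,-0.2,0,0,0,0],
    [0.7,0.0965,-0.2,0,0,0,0],
    [0.7,0.0965,-0.2,0,0,0,0],
    [0.7,0.0965,-0.2,0,0,0,0],
    [0.7,0.0965,-0.2,0,0,0,0],
    [0.7,0,0,0,0,0,0],
    [0.7,0,0,0,0,0,0]
  ]
}}

```text
time: 2.6
position: [0.6115, -0.3332, 0.2288]
tool_rot: [-179.8, -0.0, 97.6]
ft_force: [-0.2, 0.5, 0.4]
width: 0.0592
grasp_force: 0.0
```

Call:
{"api": "move_arm", "payload": {
  "moves": [
    [0.7,0,0,-0.15,0,0,0],
    [0.7,0,0,-0.15,0,0,0],
    [0.7,0,0,-0.15,0,0,0],
    [0.7,0,0,-0.13,0,0,0],
    [0.7,0,0,-0.1,0,0,0],
    [0.7,0,0,-0.06,0,0,0],
    [0.7,0,0,-0.03,0,0,0],
    [0.7,0,0,0,0,0,0],
    [0.7,0,0,0,0,0,0]
  ]
}}

```text
time: 3.35
position: [0.6133, -0.3303, 0.1168]
tool_rot: [179.9, 0.0, 97.8]
ft_force: [-0.0, 0.0, 0.4]
width: 0.0598
grasp_force: 0.0
```

Run:
```python
from h import *
s=state();print(s['position'],s['ft_force'],U(s['position']),uy/.15*.01, s['time'])
im=capture('top');im2=capture('side')
a=cv2.resize(im[160:280,285:465],None,fx=2.2,fy=2.2);b=cv2.resize(im2[120:285,240:400],(396,408))
cv2.imwrite('pics/p1.png',np.vstack([a,b])[:,:,::-1][:600])
```

```text
[ 0.61326924 -0.330314    0.11677767] [-0.02229404  0.00814372  0.43184982] [-0.00209575 -0.13956667] [-0.00912573  0.06603912] 3.35
```

View pics/p1.png

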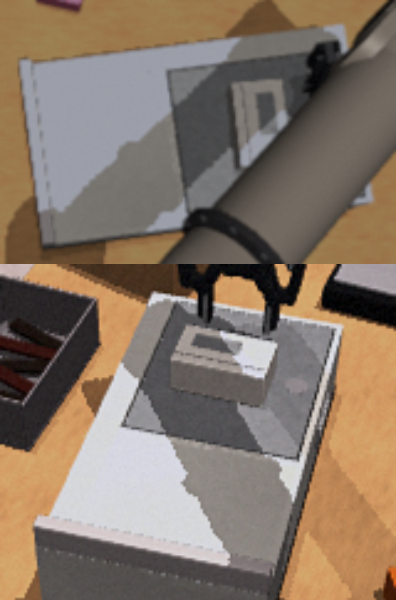

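The fingers stand behind the carton's -y long side, spread about symmetrically and clear of it. I'll lower a little and push slowly.

Call:
{"api": "move_arm", "payload": {
  "moves": [
    [0.7,0,0,-0.035,0,0,0],
    [0.7,-0.0037,0.0264,0,0,0,0],
    [0.7,-0.0073,0.0528,0,0,0,0],
    [0.7,-0.0073,0.0528,0,0,0,0],
    [0.7,-0.0037,0.0264,0,0,0,0],
    [0.7,-0.0037,0.0264,0,0,0,0],
    [0.7,-0.0073,0.0528,0,0,0,0],
    [0.7,-0.0073,0.0528,0,0,0,0],
    [0.7,-0.0073,0.0528,0,0,0,0],
    [0.7,-0.0073,0.0528,0,0,0,0]
  ]
}}

```text
time: 4.28
position: [0.6044, -0.2706, 0.1107]
tool_rot: [180.0, 0.0, 97.8]
ft_force: [0.5, -1.2, 0.6]
width: 0.0598
grasp_force: 0.7
```

Call:
{"api": "move_arm", "payload": {
  "moves": [
    [0.7,-0.0073,0.0528,0,0,0,0],
    [0.7,-0.0073,0.0528,0,0,0,0],
    [0.7,-0.0073,0.0528,0,0,0,0],
    [0.7,-0.0073,0.0528,0,0,0,0],
    [0.7,-0.0073,0.0528,0,0,0,0],
    [0.7,-0.0073,0.0528,0,0,0,0],
    [0.7,-0.0073,0.0528,0,0,0,0],
    [0.7,-0.0073,0.0528,0,0,0,0],
    [0.7,-0.0073,0.0528,0,0,0,0],
    [0.7,-0.0037,0.0264,0,0,0,0]
  ]
}}

```text
time: 5.12
position: [0.5942, -0.1939, 0.1105]
tool_rot: [-180.0, -0.1, 97.9]
ft_force: [0.1, -1.2, 0.4]
width: 0.0601
grasp_force: 0.9
```

Run:
```python
from h import *
s=state();print(s['position'],s['ft_force'],U(s['position']),s['tool_rot'], s['time'])
im=capture('top');im2=capture('side')
a=cv2.resize(im[160:280,285:465],None,fx=2.2,fy=2.2);b=cv2.resize(im2[120:285,240:400],(396,408))
cv2.imwrite('pics/p2.png',np.vstack([a,b])[:,:,::-1][:600])
```

```text
[ 0.59415438 -0.19392491  0.11045041] [ 0.09819435 -1.16445598  0.4134853 ] [-0.00236092 -0.00184489] [-1.79999635e+02 -8.34230516e-02  9.78799402e+01] 5.1167
```

View pics/p2.png

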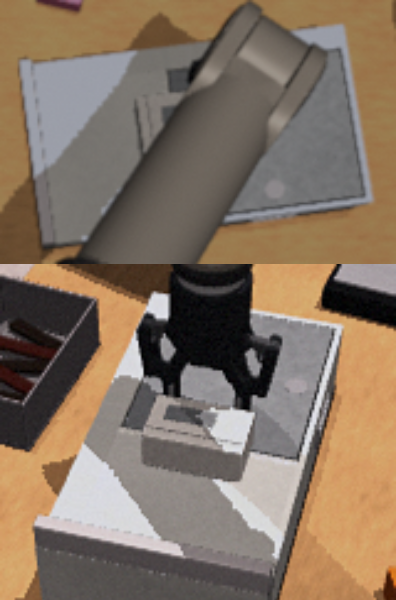

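The carton is square to the fingers and sliding evenly, with its front already on the plain deck. I'll continue, slowing near the stop.

Call:
{"api": "move_arm", "payload": {
  "moves": [
    [0.7,-0.0073,0.0528,0,0,0,0],
    [0.7,-0.0073,0.0528,0,0,0,0],
    [0.7,-0.0073,0.0528,0,0,0,0],
    [0.7,-0.0073,0.0528,0,0,0,0],
    [0.7,-0.0073,0.0528,0,0,0,0],
    [0.7,-0.0073,0.0528,0,0,0,0],
    [0.7,-0.0073,0.0528,0,0,0,0],
    [0.7,-0.0073,0.0528,0,0,0,0],
    [0.7,-0.0073,0.0528,0,0,0,0],
    [0.7,-0.0073,0.0528,0,0,0,0]
  ]
}}

```text
time: 6.05
position: [0.583, -0.1159, 0.1106]
tool_rot: [180.0, -0.0, 97.8]
ft_force: [0.8, -1.1, -0.6]
width: 0.0601
grasp_force: 0.4
```

Call:
{"api": "move_arm", "payload": {
  "moves": [
    [0.7,-0.0073,0.0528,0,0,0,0],
    [0.7,-0.0055,0.0396,0,0,0,0],
    [0.7,-0.0037,0.0264,0,0,0,0],
    [0.7,-0.0027,0.0198,0,0,0,0],
    [0.7,-0.0018,0.0132,0,0,0,0],
    [0.7,-0.0018,0.0132,0,0,0,0],
    [0.7,0,0,0,0,0,0]
  ]
}}

```text
time: 6.63
position: [0.5797, -0.0918, 0.1106]
tool_rot: [-180.0, -0.0, 97.8]
ft_force: [0.3, 0.1, 0.4]
width: 0.0595
grasp_force: 0.0
```

```bash
python3 -c "
from h import *
s=state();print(s['ft_force'],U(s['position']))"
```

```text
[0.28455698 0.10470245 0.43893479] [-0.00270947  0.10131196]
```

Call:
{"api": "move_arm", "payload": {
  "moves": [
    [0.7,-0.0018,0.0132,0,0,0,0],
    [0.7,-0.0018,0.0132,0,0,0,0],
    [0.7,-0.0018,0.0132,0,0,0,0],
    [0.7,-0.0018,0.0132,0,0,0,0],
    [0.7,0,0,0,0,0,0]
  ]
}}

```text
time: 7.05
position: [0.5787, -0.0836, 0.1106]
tool_rot: [180.0, -0.0, 97.8]
ft_force: [0.3, 0.0, 0.4]
width: 0.0596
grasp_force: 0.2
```

Call:
{"api": "move_arm", "payload": {
  "moves": [
    [0.7,-0.0018,0.0132,0,0,0,0],
    [0.7,0,0,0,0,0,0]
  ]
}}

```text
time: 7.22
position: [0.5784, -0.0818, 0.1106]
tool_rot: [180.0, -0.0, 97.8]
ft_force: [-0.9, -0.4, 0.5]
width: 0.0598
grasp_force: 0.3
```

Call:
{"api": "move_arm", "payload": {
  "moves": [
    [0.7,-0.0018,0.0132,0,0,0,0],
    [0.7,0,0,0,0,0,0]
  ]
}}

```text
time: 7.38
position: [0.5781, -0.0798, 0.1106]
tool_rot: [180.0, -0.0, 97.8]
ft_force: [-0.8, -1.2, -0.4]
width: 0.0597
grasp_force: 0.4
```

Call:
{"api": "move_arm", "payload": {
  "moves": [
    [0.7,-0.0018,0.0132,0,0,0,0],
    [0.7,0,0,0,0,0,0]
  ]
}}

```text
time: 7.55
position: [0.5779, -0.0787, 0.1106]
tool_rot: [180.0, 0.1, 97.8]
ft_force: [0.1, -2.3, -0.8]
width: 0.0595
grasp_force: 1.1
```

Call:
{"api": "move_arm", "payload": {
  "moves": [
    [0.7,-0.0018,0.0132,0,0,0,0],
    [0.7,0,0,0,0,0,0]
  ]
}}

```text
time: 7.72
position: [0.5779, -0.0788, 0.1109]
tool_rot: [180.0, 0.2, 97.7]
ft_force: [1.5, -5.5, -1.6]
width: 0.0598
grasp_force: 2.6
```

Run:
```python
from h import *
s=state();print(s['position'],s['ft_force'],U(s['position']),s['tool_rot'], s['time'])
im=capture('top');im2=capture('side')
a=cv2.resize(im[160:280,285:465],None,fx=2.2,fy=2.2);b=cv2.resize(im2[190:285,250:360],(396,342),interpolation=2)
cv2.imwrite('pics/p3.png',np.vstack([a,b])[:,:,::-1][:606][:600])
```

```text
[ 0.57787597 -0.0787529   0.11086431] [ 1.50767886 -5.51839438 -1.5566765 ] [-0.00272067  0.11447128] [179.95528674   0.241406    97.73594672] 7.7167
```

View pics/p3.png

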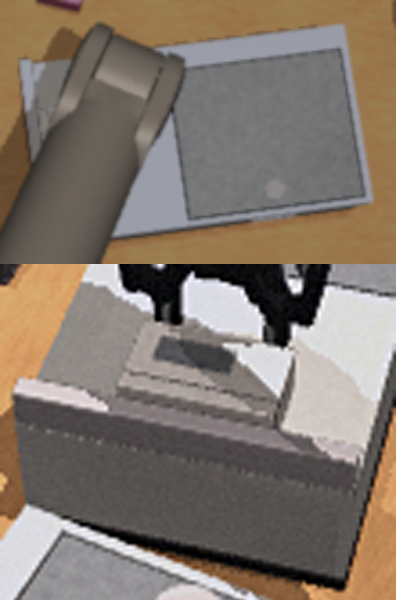

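The carton lies flat against the stop: it stalled at 5.5 N, exactly at the expected position. I'll back off, rise and go over to the plate with the fingers shut.

Call:
{"api": "move_arm", "payload": {
  "moves": [
    [0.7,0.0037,-0.0264,0,0,0,0],
    [0.7,0.0073,-0.0528,0,0,0,0],
    [0.7,0.0073,-0.0528,0,0,0,0],
    [0.7,0.0073,-0.0528,0,0,0,0],
    [0.7,0,0,0.13,0,0,0],
    [0.7,0,0,0.13,0,0,0],
    [0.4,0,0,0.13,0,0,0],
    [0,-0.0598,-0.195,0,0,0,0],
    [0,-0.0598,-0.195,0,0,0,0],
    [0,-0.0598,-0.195,0,0,0,0]
  ]
}}

```text
time: 8.65
position: [0.5546, -0.1926, 0.1696]
tool_rot: [179.9, 0.0, 97.9]
ft_force: [0.8, -1.2, -0.2]
width: 0.0116
grasp_force: 0.0
```

Call:
{"api": "move_arm", "payload": {
  "moves": [
    [0,-0.0598,-0.195,0,0,0,0],
    [0,-0.0598,-0.195,0,0,0,0],
    [0,-0.0598,-0.195,0,0,0,0],
    [0,0,0,0,0,0,0],
    [0,0,0,0,0,0,0],
    [0,0,0,0,0,0,0]
  ]
}}

```text
time: 9.15
position: [0.5277, -0.2793, 0.1689]
tool_rot: [180.0, -0.1, 97.8]
ft_force: [0.1, 1.1, -0.5]
width: -0.0001
grasp_force: 0.0
```

```bash
python3 -c "
from h import *
s=state();print(s['position'],s['ft_force'],s['width'],(np.r_[W(-.08,-.084),.103]-s['position'])/.15)
im=save('side','s4.png');cv2.imwrite('pics/s4.png',cv2.resize(im[120:285,240:400],None,fx=3.6,fy=3.6,interpolation=2)[:,:,::-1])"
```

```text
[ 0.52766761 -0.27930878  0.16887486] [ 0.05184168  1.06414659 -0.53738635] -7.611714373234565e-05 [ 0.00549604 -0.04417069 -0.43916576]
```

View pics/s4.png

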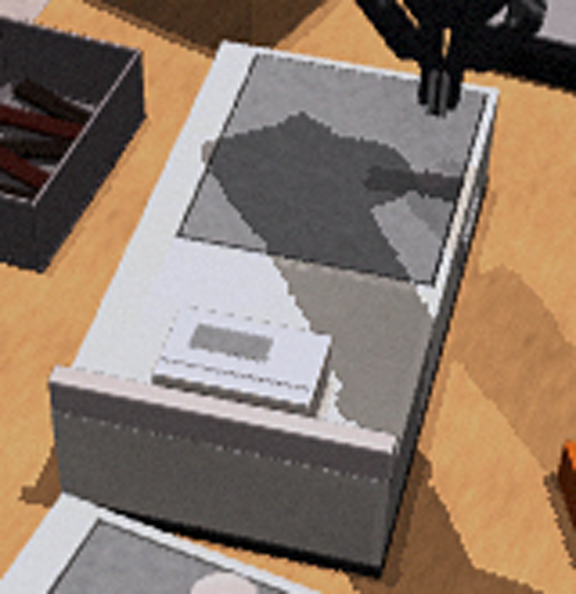

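The carton is flush along the stop, standing flat on the plain deck, and the shut fingers are above the plate. I'll descend and press.

Call:
{"api": "move_arm", "payload": {
  "moves": [
    [0,0.0055,-0.044,-0.12,0,0,0],
    [0,0,0,-0.12,0,0,0],
    [0,0,0,-0.1,0,0,0],
    [0,0,0,-0.06,0,0,0],
    [0,0,0,0,0,0,0],
    [0,0,0,0,0,0,0]
  ]
}}

```text
time: 9.7
position: [0.5289, -0.2848, 0.1089]
tool_rot: [-180.0, -0.0, 97.9]
ft_force: [-0.7, -0.1, 0.3]
width: -0.0002
grasp_force: 0.0
```

Call:
{"api": "move_arm", "payload": {
  "moves": [
    [0,0,0,-0.02,0,0,0],
    [0,0,0,-0.02,0,0,0],
    [0,0,0,0,0,0,0]
  ]
}}

```text
time: 9.95
position: [0.5286, -0.2859, 0.1032]
tool_rot: [180.0, 0.0, 97.8]
ft_force: [-0.5, -0.8, 0.0]
width: -0.0
grasp_force: 0.0
```

Call:
{"api": "move_arm", "payload": {
  "moves": [
    [0,0,0,-0.0133,0,0,0],
    [0,0,0,-0.0133,0,0,0],
    [0,0,0,-0.0133,0,0,0],
    [0,0,0,0,0,0,0]
  ]
}}

```text
time: 10.28
position: [0.5288, -0.2863, 0.0983]
tool_rot: [179.9, 0.0, 97.8]
ft_force: [-1.2, 0.6, 4.4]
width: -0.0001
grasp_force: 2.7
```

Call:
{"api": "move_arm", "payload": {
  "moves": [
    [0,0,0,-0.0133,0,0,0],
    [0,0,0,0,0,0,0]
  ]
}}

```text
time: 10.45
position: [0.5288, -0.2863, 0.0964]
tool_rot: [179.9, 0.0, 97.8]
ft_force: [-1.1, 0.9, 6.3]
width: 0.0001
grasp_force: 3.0
```

Call:
{"api": "move_arm", "payload": {
  "moves": [
    [0,0,0,-0.0133,0,0,0],
    [0,0,0,-0.0067,0,0,0],
    [0,0,0,0,0,0,0]
  ]
}}

```text
time: 10.7
position: [0.5289, -0.2864, 0.0958]
tool_rot: [179.9, -0.0, 97.8]
ft_force: [-5.1, 4.4, 17.5]
width: 0.0001
grasp_force: 8.5
```

Call:
{"api": "move_arm", "payload": {
  "moves": [
    [0,0,0,0.1,0,0,0],
    [0,0,0,0.2,0,0,0],
    [0,0,0,0.25,0,0,0],
    [0,0,0,0.2,0,0,0],
    [0,0,0,0.2,0,0,0],
    [0,0,0,0,0,0,0],
    [0,0,0,0,0,0,0],
    [0,0,0,0,0,0,0]
  ]
}}

```text
time: 11.37
position: [0.5281, -0.2857, 0.2339]
tool_rot: [-180.0, -0.1, 97.8]
ft_force: [-0.0, 0.2, -0.8]
width: -0.0002
grasp_force: 0.0
```

```bash
python3 -c "
from h import *
s=state();print(s['position'],s['ft_force'],s['time'])
im=capture('side');cv2.imwrite('pics/s5.png',cv2.resize(im[110:410,200:500],None,fx=2,fy=2,interpolation=2)[:,:,::-1])"
```

```text
[ 0.52810677 -0.28566801  0.23388168] [-0.03455075  0.22381491 -0.78964623] 11.3667
```

View pics/s5.png

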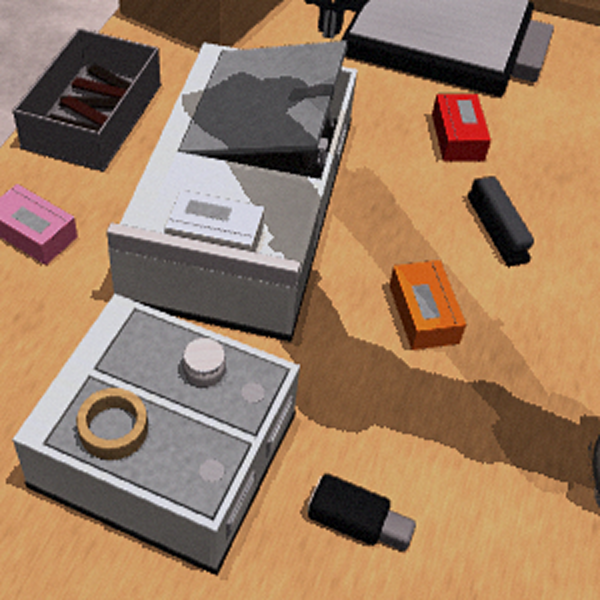

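The lid is ajar, the carton is against the stop, and both narrow lids are shut with the tape roll and tin unmoved. I'll move clear and take one last top view.

Call:
{"api": "move_arm", "payload": {
  "moves": [
    [0,0,0,0.1,0,0,0],
    [0,-0.1,-0.1,0.1,0,0,0],
    [0,-0.15,-0.15,0,0,0,0],
    [0,-0.15,-0.15,0,0,0,0],
    [0,-0.1,-0.15,0,0,0,0],
    [0,0,-0.1,0,0,0,0],
    [0,0,0,0,0,0,0],
    [0,0,0,0,0,0,0],
    [0,0,0,0,0,0,0],
    [0,0,0,0,0,0,0]
  ]
}}

```text
time: 12.25
position: [0.4545, -0.3815, 0.2636]
tool_rot: [-180.0, -0.1, 98.0]
ft_force: [-0.2, -0.1, 1.3]
width: -0.0002
grasp_force: 0.0
```

```bash
python3 -c "
from h import *
im=capture('top');cv2.imwrite('pics/t6.png',cv2.resize(im[160:280,285:465],None,fx=4.4,fy=4.4,interpolation=2)[:,:,::-1]);print(state()['ft_force'])"
```

```text
[ 0.36851835 -0.83588503 -0.02118181]
```

View pics/t6.png

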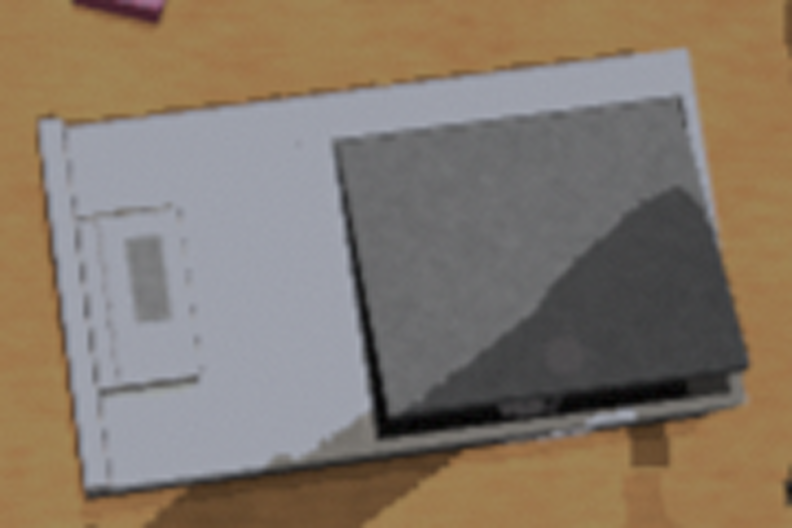

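The top view shows the carton's long side parallel to and touching the stop (crop x 77–100), and the lid standing ajar. I'm handing in the job.

```bash
python3 -c "
from plant import finish_job
print(finish_job())"
```

```text
the job is handed in; nothing more can be done
None
```

The job is handed in: the carton lies flat against the stop on the plain deck, the wide lid is sprung ajar, the narrow lids and other items looked undisturbed in the last views, and the arm is clear.

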